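Hang the loaded pan on the letter scale and let the beam down

TASK

Weigh the packet: lift the scale pan, with the packet in it, by its black lug, thread the pan's eye over the turned-up tip of the letter scale's beam and seat it in the saddle just behind the tip. Still holding it, ease it down gently until the beam carries the whole weight, no more and no less, with the lopsided pan at the lean it takes by itself, so that when you let go the beam neither drops nor springs up and the pan does not swing, but hangs still and clear of the base. Do not spill the packet or force the beam, and leave the other things on the desk alone.

Things in the scene. Friction and masses are not known exactly. Their poses are not given: they have to be found in the camera images.
- scale: Letter scale, fixed: grey base 300 x 112 x 18 mm (long side along x); a column 30 mm behind its centre (+x) bears an aluminium beam on a pivot 200 mm above the desk. The beam runs forward (-x, to the robot) to the saddle, and back to a steel counterweight and an index before a white graduated plate (top at 258 mm). Nothing stands over its front half. Origin: centre of the underside, z up.
- saddle (a point): Seat for the pan: low point, on the upper side, of the bent 8 mm steel rod that ends the beam, 130 mm before the pivot, 219 mm above the desk when empty; it moves with the beam. 13 mm farther out the rod ends in a tip turned up 9 mm over the saddle (11 mm when empty, the beam leaning up); behind, the rod climbs 8 mm again. Its x axis points back along the beam.
- scale_beam (a joint): Beam angle, rad: 0 empty (front leans up 0.15), grows as the front sinks, lower stop 0.46. Sprung: 0.1 N m starts it, then 2.4 N m/rad (saddle: 1 mm per 0.14 N), lightly damped. Pan and packet (2.5 to 7.5 N, unknown) balance it at 0.09 to 0.36, 12 to 46 mm down; feel for it: there the wrist carries nothing. Once let go it must stay under 0.3 rad/s; never on the stop.
- pan: Scale pan, loose, 160 g: round steel dish 120 mm wide, 18 mm high (floor 4 mm), on the desk. One 8 mm neck rises from the rim on the +y side (64 mm out) to about 90 mm and bends over to an eye above the dish's middle, with a black lug on top; so its weight lies off centre and hung freely it leans 3 to 11 degrees. Origin: centre of its underside, z up; x square to the plane of neck and eye.
- eye (a point): The pan's seat: underside of the apex of its eye, 130.5 mm above the pan's underside on its middle axis; a closed window of 7 mm rod in the pan's y-z plane, 16 mm wide, 29 mm high. Loaded, the pan's centre of weight lies about 100 mm below it and 5 to 19 mm to the neck's side: hung freely the pan leans until that is below the saddle. Let go, it must not swing over 0.5 rad/s. Axes as the pan's.
- lug (a point): Centre of the black flat lug to hold the pan by: 8 mm thick along the pan's x, 26 mm wide along y, 42 mm high, 164 mm above the pan's underside (33.5 mm above the eye point). Axes as the pan's.
- packet: Small cardboard packet with a white paper band, 66 x 46 x 32 mm, lying loose in the dish a little off centre, 100 to 600 g. Origin: centre of its underside.
- rubber_stamp: Office stamp with a black knob, 25 x 48 x 65 mm, standing behind the pan. Bystander. Origin: centre of its underside.
- ink_pad: Closed blue ink pad tin, 58 x 86 x 17 mm, behind the pan. Bystander. Origin: centre of its underside.
- stapler: Dark stapler, 34 x 145 x 47 mm, left of and behind the pan. Bystander. Origin: centre of its underside.
- pen_desk: White pen with green ends, 145 mm long, 9 mm thick, lying left of the pan. Bystander. Origin: centre of its underside.
- letter_opener: Brass letter opener with a dark wooden handle, 214 mm long, lying on the left. Bystander. Origin: centre of its underside.
Things that resemble listed ones, but are neither listed nor needed, are in the scene too. There is more than one size of the pan; the job needs the larger. Of the things that look like the packet, take the one that is farthest to the robot's right at the start.

How it is judged (in metres and radians):
On the way, in this order (a step that is already met when the one before it is completed fails the run):
1. the pan is lifted clear of the desk with the packet in it (height (world z) of pan above 0.03 m and distance between packet and pan below 0.045 m), for 0.2 s.
2. the eye is seated on the saddle and bears on the beam while the gripper still holds the pan (distance between eye and saddle below 0.01 m and contact force between pan and scale above 0.5 N and contact force between the fingers and pan above 2 N), for 0.2 s.
At the end, for the whole second after the job is handed in: The pan hangs by its eye on the saddle (within 10 mm), bears on the beam, is clear of the base (underside over 30 mm above the desk), holds the packet, and is still (under 50 mm/s, 0.5 rad/s; beam under 0.2 rad/s) (all of step 1 and distance between eye and saddle below 0.01 m and contact force between pan and scale above 1.5 N and linear speed of pan below 0.05 m/s and angular speed of pan below 0.5 rad/s and velocity of joint scale_beam between -0.2 and 0.2 rad/s); the robot touches nothing.
It fails at once if let go, the beam drops or springs (faster than 0.3 rad/s) ((velocity of joint scale_beam above 0.3 rad/s or velocity of joint scale_beam below -0.3 rad/s) and contact force between the fingers and pan below 0.05 N and height (world z) of pan above 0.03 m).
It fails at once if the beam is forced: down to its lower stop, or pushed by the pan with over 15 N (value of joint scale_beam above 0.45 rad or contact force between pan and scale above 15 N).
It fails at once if the pan, let go on the saddle, swings faster than 0.5 rad/s (angular speed of pan above 0.5 rad/s and contact force between the fingers and pan below 0.05 N and height (world z) of pan above 0.03 m).
It fails at once if the packet is spilt from the pan (distance between packet and pan above 0.045 m).
It fails at once if a bystander is moved by more than 20 mm (distance of any of rubber_stamp, ink_pad, stapler, pen_desk, letter_opener from where it was at the start of the episode above 0.02 m).
It also fails if it takes over 72 s, if anything falls off the work surface, if the arm or the gripper's body presses on something with over 40 N, if the wrist force passes 120 N, or if a joint passes its speed limit or range.

ROBOT

A 6-joint arm with a two-finger parallel gripper is mounted at the origin on a cart in front of the work surface, level with it; the furniture and walls round the work are solid. World frame = base frame: x ahead of the robot, y to its left, z up, the work surface at z = 0. Lengths are in m, angles in degrees, forces in N, time in s.
With the tool pointing down it reaches from about 0.4 to 0.825 m from the base axis. Payload 7 kg.
Tool frame: the origin (TCP) lies midway between the tips of the shut fingers; the grasp point (between the pads) lies 19 mm behind it (r.grip_point_offset is the z of the grasp point in the tool frame, in m); z points along the fingers, y is the line along which they close (so a half turn about z gives the same grasp; the last joint's range is limited). The gripper opens to 88 mm and grips with 3 to 60 N. Pads are 19 mm wide; open, the fingers measure 130 mm over their backs; the gripper's body (78 mm by 193 mm) begins 47 mm behind the grasp point.
Start: joints at [86.179, 20.546, 0.682, 0, -70.136, -16.507], TCP at [0.235, 0.633, 0.227] pointing down, gripper open.
Joint ranges: [-176.03, 176.03], [-82.01, 121.73], [-58.28, 71.71], [-173.87, 95.51], [-174.79, -0.11], [-173.66, 173.66]. Speed limits (degrees/s): [136.94, 136.94, 172.46, 180, 180, 180].

INTERFACE

Orientations are given as [roll, pitch, yaw] about the fixed x, y, z axes, in that order (R = Rz(yaw) Ry(pitch) Rx(roll)).
In Python, from plant import r, viewer, recognise, outline_of, pinpoint gives the robot as it stands.
- The arm moves only by the tool move_arm, never from a script. Its argument "targets" is a list of rows, each a list of 2 entries, a list of its own where there are three numbers: the shift along the tool's x, y, z in cm, then the turn, a rotation vector about the tool's x, y, z in rad. A call has 1 to 5 rows; each row is the pose to reach, as a shift and turn from the pose commanded when the call began, along the tool's axes at that moment; what a row does not reach only later rows make up. A row lasts 1/8 s, in which the tool goes at most 62.5 mm and 10.7 degrees, less where a joint would pass 70% of its speed; a pose out of reach is approached as far as the arm can. A call with a gripper value outside its range is refused whole. "jaw" is the finger opening in cm, from 0 to 8.76, set as the call begins (left out, the last holds). The fingers move at their own pace and stop on an object; "squeeze" is the grip in N (left out, the last holds). Time passes only in rows, so rows that repeat a pose let the fingers close. It gives the time, the measured TCP pose, the force, the opening and the grip force at its end, in the units of the state.
- r.get_state(): the state, without advancing time (a new reading comes with each control period).
- viewer.capture(name): name is "scene" or "side" or "wrist"; returns a dict with "image" (420x560x3 uint8, blue, green, red), "intrinsics" (3x3 intrinsics, pixels), "camera_from_world" (4x4, takes a point from world to camera coordinates). Camera axes: x right, y up, looking along -z (the intrinsics and any distortion apply to the point x, -y, -z); pixel columns grow to the right and rows downward; lengths in m; the calibration is good to about 2 mm. A picture is of the moment at which its call begins. There is no depth.
- r.close_job(): hands the job in; it is judged then, once.
Trained networks look in the newest picture that a camera, given by its name, has taken for a name from the list of things; names that differ only in an ending like _2 or _b are one class to them, and where a whole thing is asked for, a point or a joint stands for the part that bears it (a point fixed in the world has none). Each returns a list of dicts, best first, with "score" (0 to 1); they miss things now and then, are a little off and sometimes report something else, mostly with a low value. They report only what shows in the picture. A call takes as long as a camera call. They do not tell look-alikes from the thing itself.
- recognise(label, camera): "box" ([left, top, right, bottom] in pixels, round what is visible of it).
- outline_of(label, camera): "mask" (420x560 bool, what is visible of it) and "box" ([left, top, right, bottom] in pixels, round what is visible of it).
- pinpoint(label, camera): "location" ([row, column] in pixels: a listed point, or the origin of a listed thing).
The state is a dict: "time_s": time; "joints": joint angles; "qd": joint speeds; "joint_torque": joint torques, N m; "tcp_pos": TCP position; "eef_rot": TCP orientation; "contact_force": force on the tool from outside, world axes, zero at the start; "moment": the same for the moment, N m; "gripper_width": finger opening in m; "gripper_force": force on a finger pad.
Only numpy, scipy, OpenCV 4.12 (cv2) and the standard library are available. Lean on these libraries where they do the work, as an engineer would, in place of code of your own. Each camera call takes 0.05 s, during which the arm holds its last target. There are 200 camera calls.

## Working session

There is one attempt and no reset: what is moved stays moved. The work goes in short steps, Python scripts to look and compute and a tool call to move; the robot and the scene stay as the last step left them, time stands still between calls to the robot, and variables do not carry over. Pictures are saved under pics/ and viewed, at most 14 in all, crops included, and the job is handed in when it is done.

Besides the shell and the picture viewer there is one more tool, called as a command line: name --argument value ..., lists and objects as JSON in quotes. move_arm: Moves the arm, as the interface text tells. Its arguments: {"type":"object","properties":{"targets":{"type":"array","items":{"type":"array"}},"jaw":{"type":"number"},"squeeze":{"type":"number"}},"required":["targets"]}

```bash
mkdir -p pics; cat > h.py <<'E'
import numpy as np, cv2
from plant import r, viewer, recognise, outline_of, pinpoint
from scipy.spatial.transform import Rotation as Ro
def cap(n,save=None):
    c=viewer.capture(n)
    if save: cv2.imwrite('pics/'+save+'.png',c['image'])
    return c
def ray(c,row,col):
    K=np.array(c['intrinsics']);T=np.array(c['camera_from_world'])
    d=np.linalg.inv(K)@[col,row,1]; d=np.array([d[0],-d[1],-d[2]])
    R=T[:3,:3]; return -R.T@T[:3,3], R.T@d/np.linalg.norm(d)
def atz(c,rc,z):
    o,d=ray(c,*rc); return o+d*(z-o[2])/d[2]
def proj(c,p):
    K=np.array(c['intrinsics']);T=np.array(c['camera_from_world'])
    q=T[:3,:3]@p+T[:3,3]; q=K@[q[0],-q[1],-q[2]]; return q[1]/q[2],q[0]/q[2]
def tri(a,b):
    A=np.zeros((3,3));v=np.zeros(3);rs=[a,b]
    for o,d in rs:
        P=np.eye(3)-np.outer(d,d);A+=P;v+=P@o
    x=np.linalg.solve(A,v); return x,[np.linalg.norm(np.cross(x-o,d)) for o,d in rs]
E
cat > a.py <<'E'
from h import *
np.set_printoptions(precision=3,suppress=True)
C={}
for n in ['scene','side','wrist']:
    C[n]=cap(n,n+'0')
    T=np.array(C[n]['camera_from_world']);print(n,-T[:3,:3].T@T[:3,3], T[2,:3])
    for l in ['pan','eye','lug','packet','saddle','scale']:
        for f in pinpoint(l,n)[:3]:
            print(n,l,np.round(f['location']),round(f['score'],2))
s=r.get_state();print(s)
i=[C[n]['image'] for n in C]
cv2.imwrite('pics/ab.png',np.hstack(i[:2])[:, :] if 0 else cv2.resize(np.hstack(i[:2]),(800,300)))
E
python3 a.py
```

```text
scene [0.041 0.643 0.974] [-0.45   0.516  0.729]
scene pan [174. 340.] 0.65
scene pan [277. 253.] 0.63
scene eye [244. 251.] 0.81
scene eye [271. 322.] 0.74
scene lug [237. 251.] 0.76
scene lug [263. 324.] 0.65
scene packet [392. 246.] 0.81
scene packet [243. 250.] 0.71
scene packet [277. 252.] 0.69
scene saddle [136. 361.] 0.49
scene scale [172. 340.] 0.9
side [-0.091 -0.957  0.88 ] [-0.435 -0.741  0.511]
side pan [240. 264.] 0.98
side pan [266. 224.] 0.63
side eye [236. 224.] 0.92
side eye [204. 266.] 0.56
side lug [229. 225.] 0.69
side lug [189. 265.] 0.55
side packet [218. 184.] 0.76
side packet [239. 262.] 0.57
side saddle [249. 336.] 0.77
side scale [323. 368.] 0.73
wrist [0.306 0.605 0.385] [ 0.266 -0.099  0.959]
wrist packet [ 14. 436.] 0.81
{'time_s': 1.05, 'joints': array([ 86.18 ,  20.543,   0.682,  -0.002, -70.133, -16.505]), 'qd': array([ 0.116, -0.037,  0.018,  0.056, -0.063, -0.037]), 'joint_torque': array([ -0.   , -58.24 ,  29.33 ,   7.003,   0.012,  -0.   ]), 'tcp_pos': array([0.234, 0.633, 0.227]), 'eef_rot': array([-179.995,    0.003,  -20.325]), 'contact_force': array([-0.157,  0.215, -0.014]), 'moment': array([-0.051,  0.033, -0.06 ]), 'gripper_force': 0.0, 'gripper_width': 0.08737394580286652}
```

View pics/scene0.png

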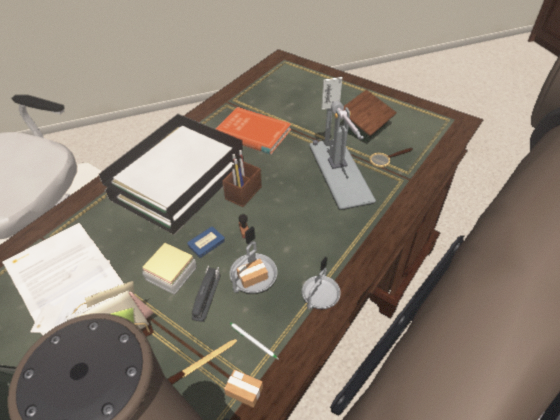

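View pics/side0.png

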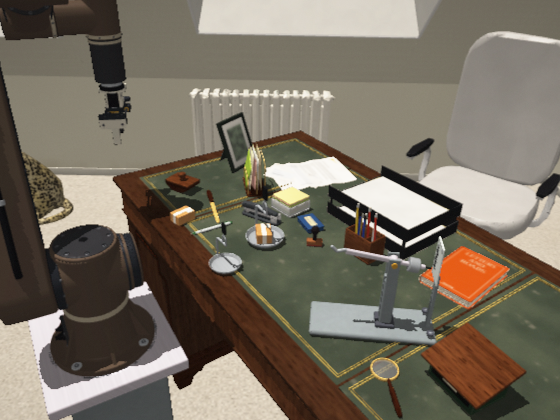

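The scene picture shows the big pan with the packet at (col 253, row 272), its lug near (251, 236), and the small empty pan at (321, 291). The scale's saddle is near (343, 108). In the side picture the big pan is at (264, 237) and the saddle end of the beam at about (336, 249).

```bash
cat > b.py <<'E'
from h import *
np.set_printoptions(precision=4,suppress=True)
S=cap('scene');D=cap('side')
def loc(l,n): return [(f['location'],f['score']) for f in pinpoint(l,n)]
for l in ['pan','eye','lug','packet','saddle','scale','rubber_stamp','ink_pad','stapler']:
    A=loc(l,'scene');B=loc(l,'side')
    for a,sa in A:
        for b,sb in B:
            x,e=tri(ray(S,*a),ray(D,*b))
            if e[0]<.012: print(l,np.round(a),np.round(b),round(sa,2),round(sb,2),x,round(e[0]*1000,1))
for n,c in (('scene',S),('side',D)):
    for f in outline_of('pan',n): print(n,'pan',np.round(f['box']),f['score'])
    for f in outline_of('scale',n): print(n,'scale',np.round(f['box']),f['score'])
i=S['image'][80:320,180:400];j=D['image'][160:350,190:450]
i=cv2.resize(i,None,fx=1.8,fy=1.8,interpolation=3);j=cv2.resize(j,(400,292),interpolation=3)
o=np.zeros((432,800,3),np.uint8);o[:,:396]=i;o[:292,400:]=j;cv2.imwrite('pics/c.png',o)
E
python3 b.py
```

```text
pan [277. 252.] [240. 265.] 0.81 0.89 [ 0.5337  0.1814 -0.0035] 0.2
pan [294. 319.] [264. 224.] 0.56 0.67 [0.3679 0.1186 0.0055] 1.9
eye [267. 321.] [236. 226.] 0.97 0.89 [0.3736 0.1115 0.1042] 1.9
eye [242. 249.] [206. 266.] 0.62 0.98 [0.5371 0.1758 0.1231] 3.8
lug [261. 325.] [227. 224.] 0.73 0.74 [0.3669 0.1106 0.1335] 0.2
lug [236. 247.] [191. 265.] 0.7 0.6 [0.5329 0.1851 0.1655] 0.6
packet [393. 243.] [217. 183.] 0.91 0.89 [0.351 0.413 0.003] 3.0
packet [279. 250.] [237. 265.] 0.85 0.61 [ 0.5365  0.1906 -0.0029] 2.6
saddle [135. 359.] [247. 337.] 0.51 0.87 [ 0.5019 -0.2151  0.2243] 0.3
scale [174. 340.] [324. 368.] 0.63 0.81 [ 0.5779 -0.2693  0.003 ] 0.7
rubber_stamp [230. 244.] [244. 312.] 0.44 0.52 [0.6484 0.0867 0.0037] 2.2
ink_pad [242. 205.] [223. 310.] 0.65 0.58 [0.7022 0.1841 0.007 ] 1.1
stapler [298. 205.] [217. 261.] 0.65 0.91 [ 0.5819  0.303  -0.001 ] 1.2
scene pan [302. 256. 342. 315.] 0.62
scene pan [230. 230. 278. 293.] 0.61
scene scale [310.  76. 376. 210.] 0.59
scene scale [188. 227. 226. 259.] 0.56
side pan [209. 225. 242. 274.] 0.72
side pan [247. 188. 284. 250.] 0.59
side scale [309. 236. 446. 346.] 0.84
```

View pics/c.png

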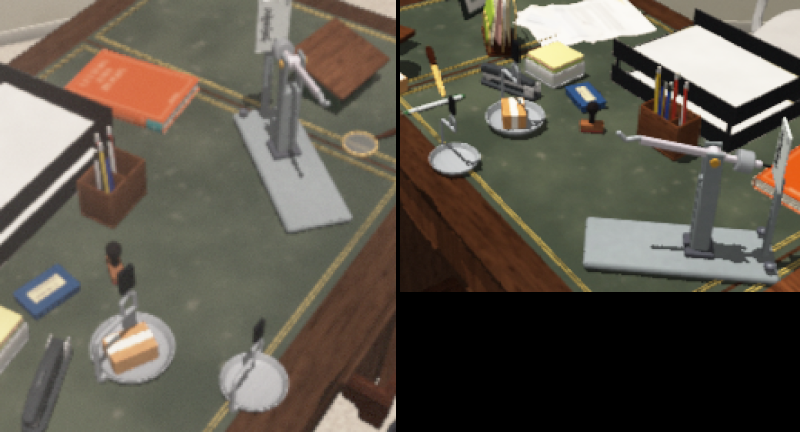

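```bash
cat >> h.py <<'E'
def go(p,rpy=None):
    """print shift (cm, tool axes) and rotvec to reach TCP p, orientation rpy"""
    s=r.get_state();R=Ro.from_euler('xyz',s['eef_rot'],degrees=True)
    d=R.inv().apply(np.array(p)-s['tcp_pos'])*100
    t=np.zeros(3) if rpy is None else (R.inv()*Ro.from_euler('xyz',rpy,degrees=True)).as_rotvec()
    print('shift',np.round(d,2),'turn',np.round(t,3),'n',np.linalg.norm(d)/6.25,np.degrees(np.linalg.norm(t))/10.7)
E
cat > c.py <<'E'
from h import *
np.set_printoptions(precision=4,suppress=True)
S=cap('scene');D=cap('side')
print('neck',atz(S,(285.5,234),.016))
print('camoff',Ro.from_euler('xyz',r.get_state()['eef_rot'],degrees=True).inv().apply(np.array([.306,.605,.385])-r.get_state()['tcp_pos']))
# base corners in the side picture
f=max(outline_of('scale','side'),key=lambda f:f['score']); m=f['mask'].astype(np.uint8)
ys,xs=np.nonzero(m); 
pts=np.array([atz(D,(y,x),.0)[:2] for y,x in zip(ys,xs)])
# front bottom edge of base: lowest mask pixel per column
P=np.array([atz(D,(ys[xs==x].max(),x),0)[:2] for x in range(xs.min()+12,xs.max()-15)])
v=cv2.fitLine(P.astype(np.float32),cv2.DIST_HUBER,0,.001,.001).ravel();print('edge',v,np.degrees(np.arctan2(v[1],v[0])))
go([.534,.184,.30],[180,0,-20])
E
python3 c.py
```

```text
neck [0.5411 0.2382 0.016 ]
camoff [ 0.0768  0.0013 -0.1585]
edge [ 0.8105 -0.5857  0.5612 -0.3163] -35.85139
shift [43.68 31.69 -7.34] turn [ 0.    -0.    -0.006] n 8.714375748379307 0.030627086817770828
```

move_arm --targets '[[[6,4,-7.3],[0,0,0.14]],[[12,8,-7.3],[0,0,0.3]],[[17,12,-7.3],[0,0,0.45]],[[22,16,-7.3],[0,0,0.6]],[[27,19.5,-7.3],[0,0,0.75]]]'

```text
time_s: 3.02
tcp_pos: [0.3975, 0.3897, 0.2995]
eef_rot: [-179.9, 0.0, -63.6]
contact_force: [2.1, 0.7, -0.5]
gripper_width: 0.0876
gripper_force: 0.0
```

```bash
python3 -c "
from h import *
s=r.get_state();print(s['tcp_pos'],s['eef_rot'],s['joints'],s['time_s']);go([.534,.184,.285],[180,0,-97])"
```

```text
[0.39748014 0.38969343 0.29945155] [-1.79940763e+02  3.72744617e-02 -6.35544389e+01] [ 6.45937914e+01  7.05039901e+00 -7.74429499e+00  7.52918163e-03
 -7.51356971e+01 -3.81501767e+01] 3.025
shift [24.5  -3.06  1.43] turn [-0.001  0.001  0.584] n 3.9567681886187107 3.1257582174249365
```

move_arm --targets '[[[6,-0.8,1],[0,0,0.15]],[[12,-1.5,1.5],[0,0,0.3]],[[18,-2.3,1.5],[0,0,0.45]],[[24.4,-3,1.5],[0,0,0.584]],[[24.4,-3,1.5],[0,0,0.584]]]'

```text
time_s: 3.65
tcp_pos: [0.5347, 0.1834, 0.2837]
eef_rot: [180.0, -0.0, -97.1]
contact_force: [0.4, 0.3, -1.1]
gripper_width: 0.0877
gripper_force: 0.0
```

```bash
cat > d.py <<'E'
from h import *
np.set_printoptions(precision=4,suppress=True)
s=r.get_state();print(s['tcp_pos'],s['eef_rot'],s['joints'],s['time_s'])
W=cap('wrist','w1');T=np.array(W['camera_from_world']);print(-T[:3,:3].T@T[:3,3])
for l,z in (('lug',.164),('eye',.1305),('pan',0),('packet',.004)):
    for f in pinpoint(l,'wrist'): print(l,f['location'],f['score'],atz(W,f['location'],z))
for f in outline_of('lug','wrist'): print(f['box'],f['score'])
E
python3 d.py
```

```text
[0.5347 0.1834 0.2837] [179.9964  -0.0352 -97.1392] [ 38.7848   8.3658  -8.2247   0.0228 -73.4373 -45.9306] 3.65
[0.5243 0.1057 0.4424]
lug [108.9, 441.8] 0.75 [0.3857 0.1165 0.164 ]
lug [199.6, 281.0] 0.67 [0.53  0.178 0.164]
eye [106.6, 429.6] 0.75 [0.3805 0.1142 0.1305]
eye [191.3, 280.0] 0.66 [0.5307 0.1779 0.1305]
pan [174.2, 282.7] 0.89 [0.5265 0.1839 0.    ]
pan [107.5, 395.1] 0.81 [0.3663 0.1132 0.    ]
packet [175.7, 283.4] 0.76 [0.5257 0.1854 0.004 ]
[237.6, 126.6, 325.2, 236.0] 0.65
[365.5, 73.9, 455.2, 150.9] 0.62
```

View pics/w1.png

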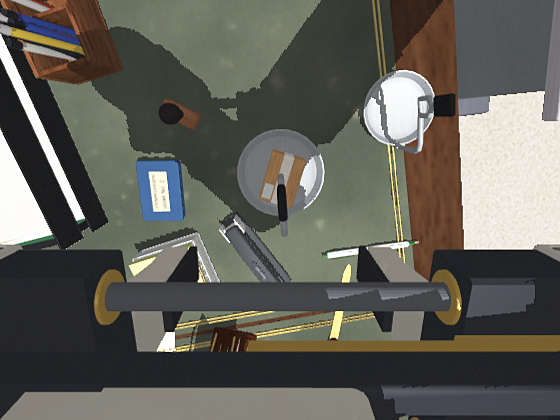

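The wrist picture shows the big pan centred at (281, 171) with the lug edge-on running from (282, 175) to (284, 222) and the neck base at (284, 232). The small pan is at upper right.

```bash
cat > e.py <<'E'
from h import *
np.set_printoptions(precision=4,suppress=True)
W=cap('wrist');g=W['image'].max(2)
m=np.zeros_like(g);m[168:228,270:298]=(g[168:228,270:298]<40)
n,l,st,ce=cv2.connectedComponentsWithStats(m)
k=1+np.argmax(st[1:,4]);print(st[k],ce[k])
for y in range(st[k][1],st[k][1]+st[k][3],3):
    x=np.nonzero(l[y]==k)[0];print(y,x.min(),x.max(),end='; ')
print('neck',atz(W,(232,284),.01),'pan',atz(W,(170.5,281),.018))
for p in ([.534,.184,.185],[.534,.184,.143]): print(proj(W,np.array(p)))
cv2.imwrite('pics/w2.png',cv2.resize(W['image'][150:250,220:340],None,fx=5,fy=5,interpolation=cv2.INTER_NEAREST))
E
python3 e.py
```

```text
[275 180   9  36 287] [278.8014 197.8606]
180 276 280; 183 275 281; 186 275 282; 189 275 282; 192 275 282; 195 275 282; 198 275 282; 201 275 283; 204 275 283; 207 275 283; 210 276 283; 213 276 283; neck [0.5321 0.2721 0.01  ] pan [0.5262 0.1802 0.018 ]
(np.float64(208.08608962337695), np.float64(274.5661114287005))
(np.float64(196.165136717761), np.float64(274.9367925928981))
```

View pics/w2.png

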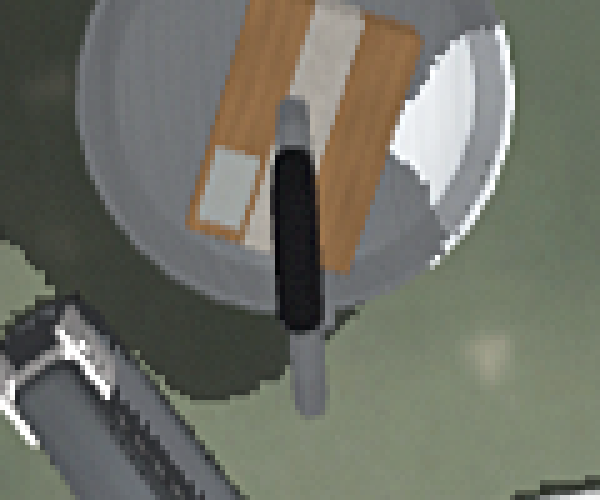

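```bash
python3 - <<'E'
from h import *
np.set_printoptions(precision=4,suppress=True)
W=cap('wrist')
b=atz(W,(216,279.9),.185);f=atz(W,(179.5,278.6),.143);n=atz(W,(232.5,283),.09)
e=atz(W,(170,278.6),.13)
print(b,f,n,e,(b+f)/2)
for p,q in ((b,f),(n,f),(n,e)): print(np.degrees(np.arctan2(-(p-q)[0],(p-q)[1])),np.linalg.norm((p-q)[:2]))
E
```

```text
[0.5303 0.1916 0.185 ] [0.5285 0.168  0.143 ] [0.5317 0.2427 0.09  ] [0.5276 0.1609 0.13  ] [0.5294 0.1798 0.164 ]
-4.282911980822519 0.02370231697100084
-2.4348760799562155 0.07476993886310518
-2.830870233327297 0.08186024762232677
```

```bash
python3 -c "
from h import *
go([.530,.181,.20],[180,0,-93])"
```

```text
shift [0.73 0.19 8.39] turn [-0.     0.    -0.064] n 1.3479308430761945 0.3400496193839924
```

```bash
python3 -c "
from h import *
s=r.get_state();print(s['tcp_pos'],s['eef_rot'],s['time_s'],s['contact_force'],s['moment'])
go([.530,.181,.20],[180,0,-93])"
```

```text
[0.53269552 0.18798922 0.28391197] [-1.79992729e+02  1.29491023e-02 -9.66384998e+01] 4.05 [-0.16326098  0.49877568 -0.00265185] [ 0.10587362 -0.03213925 -0.00677959]
shift [0.73 0.19 8.39] turn [-0.     0.    -0.064] n 1.3479308430761945 0.3400496193839924
```

move_arm --targets '[[[0.7,0.2,4],[0,0,-0.064]],[[0.7,0.2,8.4],[0,0,-0.064]],[[0.7,0.2,8.4],[0,0,-0.064]],[[0.7,0.2,8.4],[0,0,-0.064]]]' --jaw 4

```text
time_s: 4.55
tcp_pos: [0.5312, 0.181, 0.2016]
eef_rot: [-179.9, 0.0, -93.0]
contact_force: [0.0, 0.8, 0.9]
gripper_width: 0.0531
gripper_force: 0.0
```

```bash
cat > f.py <<'E'
from h import *
np.set_printoptions(precision=4,suppress=True)
W=cap('wrist');W=cap('wrist','w3');s=r.get_state();print(s['tcp_pos'],s['eef_rot'],s['gripper_width'])
for l in ('lug','eye'):
    for f in pinpoint(l,'wrist'): print(l,f['location'],f['score'],atz(W,f['location'],.164))
print(proj(W,s['tcp_pos']))
E
python3 f.py
```

```text
[0.5314 0.1811 0.2019] [-179.8455    0.0947  -93.0521] 0.04510358128584555
lug [238.1, 281.5] 0.6 [0.528  0.1808 0.164 ]
lug [123.4, 502.4] 0.6 [0.3915 0.1139 0.164 ]
eye [220.8, 277.2] 0.85 [0.5302 0.1685 0.164 ]
eye [124.6, 482.1] 0.8 [0.4036 0.1139 0.164 ]
(np.float64(264.1777643916744), np.float64(276.10914661055574))
```

View pics/w3.png

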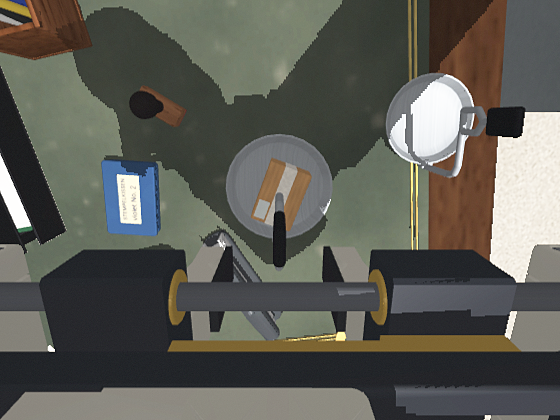

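move_arm --targets '[[[0,0,2.5],[0,0,0]],[[0,0,5],[0,0,0]],[[0,0,5],[0,0,0]],[[0,0,5],[0,0,0]]]' --jaw 3

```text
time_s: 5.25
tcp_pos: [0.5311, 0.1805, 0.1512]
eef_rot: [-179.9, 0.0, -93.1]
contact_force: [-0.4, -0.4, 0.0]
gripper_width: 0.0299
gripper_force: 0.0
```

```bash
cat > st.py <<'E'
from h import *
np.set_printoptions(precision=4,suppress=True)
import sys
N=int(sys.argv[1]) if len(sys.argv)>1 else 1
L=[]
for i in range(N):
    if N>1: viewer.capture('wrist')
    L.append(r.get_state())
s=L[-1];print(s['time_s'],s['tcp_pos'],s['eef_rot'],s['joints'],s['gripper_width'],s['gripper_force'])
F=np.array([s['contact_force'] for s in L]);M=np.array([s['moment'] for s in L])
R=Ro.from_euler('xyz',s['eef_rot'],degrees=True).inv()
print('F',F.mean(0),F.std(0),'tool F',R.apply(F.mean(0)),'tool M',R.apply(M.mean(0)),M.std(0))
E
python3 st.py 5
```

```text
5.5 [0.5307 0.1804 0.1507] [-179.937     0.0495  -93.0916] [ 38.7856  13.3809 -20.0441   0.0062 -56.495  -41.8806] 0.029974946756637873 0.0
F [-0.405  -0.072   0.0444] [0.4124 0.4555 0.2798] tool F [ 0.0937  0.4005 -0.045 ] tool M [ 0.0382 -0.0679 -0.0107] [0.0231 0.0171 0.0185]
```

move_arm --targets '[[[0,0,0],[0,0,0]],[[0,0,0],[0,0,0]],[[0,0,0],[0,0,0]],[[0,0,0],[0,0,0]]]' --jaw 0 --squeeze 40

```text
time_s: 6.0
tcp_pos: [0.5305, 0.1802, 0.1498]
eef_rot: [-180.0, -0.0, -93.1]
contact_force: [0.5, -0.0, -0.2]
gripper_width: 0.0078
gripper_force: 40.0
```

```bash
python3 st.py 5
```

```text
6.25 [0.5304 0.1802 0.1498] [-179.9911    0.0019  -93.0891] [ 38.7872  13.4408 -20.0891   0.0055 -56.4622 -41.8793] 0.007747098892001735 39.99936103820801
F [ 0.7857 -0.316  -0.2517] [0.1203 0.5847 0.5343] tool F [ 0.2732 -0.8016  0.2518] tool M [ 0.3483 -0.0841  0.0127] [0.0254 0.0301 0.0214]
```

move_arm --targets '[[[0,0,-0.5],[0,0,0]],[[0,0,-1.5],[0,0,0]],[[0,0,-3],[0,0,0]],[[0,0,-4.5],[0,0,0]],[[0,0,-6],[0,0,0]]]'

```text
time_s: 6.88
tcp_pos: [0.5305, 0.1802, 0.2113]
eef_rot: [-180.0, 0.0, -93.1]
contact_force: [0.3, 0.1, -4.9]
gripper_width: 0.0077
gripper_force: 40.0
```

move_arm --targets '[[[0,0,-2],[0,0,0]],[[0,0,-4],[0,0,0]],[[0,0,-6],[0,0,0]],[[0,0,-6.5],[0,0,0]],[[0,0,-6.5],[0,0,0]]]'

```text
time_s: 7.5
tcp_pos: [0.5302, 0.1802, 0.2749]
eef_rot: [-180.0, 0.0, -93.1]
contact_force: [-0.2, 0.3, -6.3]
gripper_width: 0.0075
gripper_force: 40.0
```

```bash
python3 st.py 16; python3 -c "
from h import *
cap('wrist','w4');go([.5304,.18,.275],[180,0,-126])
S=cap('scene');D=cap('side')
for n,c in(('scene',S),('side',D)):
  for l in('lug','eye'): print([(f['location'],f['score']) for f in pinpoint(l,n)])
"
```

```text
8.3 [0.5304 0.1802 0.2748] [-179.9992    0.0009  -93.0934] [ 38.7879   8.1025  -9.6756  -0.0001 -72.2207 -41.8813] 0.007754204303300748 39.99838650226593
F [ 0.1583 -0.1736 -6.0415] [0.5553 0.5074 0.4928] tool F [ 0.1649 -0.1673  6.0415] tool M [ 0.0384 -0.0144  0.0019] [0.0323 0.0304 0.0335]
shift [ 0.02 -0.01 -0.02] turn [-0.     0.     0.574] n 0.0039046719519839103 3.0752917760949825
[([263.9, 322.5], 0.96), ([196.6, 243.7], 0.94)]
[([208.2, 244.4], 0.77), ([268.3, 322.4], 0.56), ([244.2, 253.1], 0.34)]
[([152.3, 262.7], 0.95), ([230.4, 221.7], 0.92)]
[([235.6, 227.1], 0.81), ([167.7, 264.8], 0.56)]
```

View pics/w4.png

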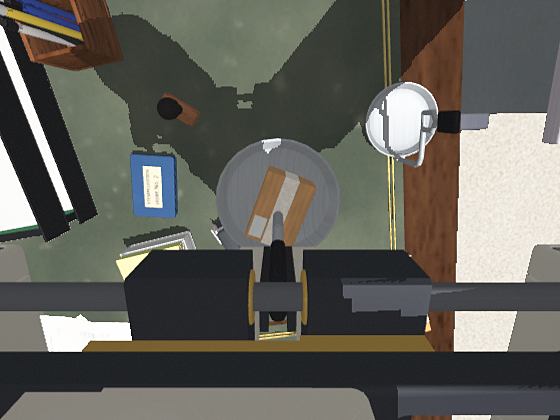

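move_arm --targets '[[[1,0.2,0],[0,0,0]],[[3,0.5,0],[0,0,0]],[[6,1,0],[0,0,0]],[[9.5,1.5,0],[0,0,0]],[[13,2,0],[0,0,0]]]'

```text
time_s: 9.28
tcp_pos: [0.5024, 0.0492, 0.275]
eef_rot: [-180.0, -0.0, -93.1]
contact_force: [0.6, -0.1, -6.2]
gripper_width: 0.008
gripper_force: 40.0
```

move_arm --targets '[[[3.5,0.6,0.2],[0,0,0]],[[7,1.2,0.4],[0,0,0.05]],[[10.5,1.8,0.6],[0,0,0.13]],[[14,2.5,0.8],[0,0,0.22]],[[17,3,1],[0,0,0.3]]]'

```text
time_s: 9.9
tcp_pos: [0.4627, -0.1188, 0.2651]
eef_rot: [-180.0, 0.0, -110.5]
contact_force: [0.5, 0.7, -5.7]
gripper_width: 0.0078
gripper_force: 40.0
```

```bash
python3 -c "
from h import *
go([.451,-.178,.265],[180,0,-126])"
```

```text
shift [ 5.95 -0.97  0.01] turn [-0.     0.     0.271] n 0.964865267647882 1.4498999167894098
```

move_arm --targets '[[[2.5,-0.4,0],[0,0,0.09]],[[4.4,-0.7,0],[0,0,0.18]],[[5.5,-0.9,0],[0,0,0.24]],[[5.9,-1,0],[0,0,0.271]],[[5.9,-1,0],[0,0,0.271]]]'

```text
time_s: 10.52
tcp_pos: [0.4531, -0.1755, 0.2649]
eef_rot: [-180.0, 0.0, -125.8]
contact_force: [0.5, 0.7, -6.1]
gripper_width: 0.0078
gripper_force: 40.0
```

```bash
cat > k.py <<'E'
from h import *
np.set_printoptions(precision=4,suppress=True)
import sys
C={n:cap(n,n+sys.argv[1]) for n in('wrist','scene','side')};s=r.get_state();print(s['tcp_pos'],s['eef_rot'])
R=Ro.from_euler('xyz',s['eef_rot'],degrees=True)
P={}
for l in('eye','saddle','lug'):
    for n in C:
        P[l,n]=[(f['location'],round(f['score'],2)) for f in pinpoint(l,n)]; print(l,n,P[l,n])
eye=s['tcp_pos']+R.apply([0,0,.0193]);print('eye FK',eye,[proj(C[n],eye) for n in C])
for n in C: print(n,'saddle est',proj(C[n],np.array([.4995,-.213,.219])))
from itertools import combinations
for l in('eye','saddle','lug'):
  for a,b in combinations(C,2):
    for p in P[l,a]:
      for q in P[l,b]:
        x,e=tri(ray(C[a],*p[0]),ray(C[b],*q[0]))
        if e[0]<.008: print(l,a,b,x,e[0])
o=np.zeros((420,800,3),np.uint8);i=C['wrist']['image'][100:310,60:460];o[:]=cv2.resize(i,(800,420));cv2.imwrite('pics/k%s.png'%sys.argv[1],o)
E
python3 k.py 1
```

```text
[ 0.4533 -0.1751  0.2648] [ 179.9961    0.0033 -125.7303]
eye wrist [([347.1, 475.1], 0.95), ([248.7, 280.1], 0.91)]
eye scene [([268.0, 322.5], 0.6), ([143.4, 367.1], 0.57)]
eye side [([231.9, 226.3], 0.75), ([219.2, 262.4], 0.25)]
saddle wrist [([227.5, 188.0], 0.98)]
saddle scene [([136.0, 360.0], 0.54), ([365.4, 197.8], 0.51), ([181.2, 360.7], 0.37)]
saddle side [([248.7, 340.3], 0.58), ([324.8, 370.3], 0.58)]
lug wrist [([275.0, 278.2], 0.69)]
lug scene [([133.3, 369.0], 0.83), ([262.0, 322.9], 0.7)]
lug side [([228.0, 225.5], 0.84), ([220.9, 312.5], 0.81), ([277.4, 307.2], 0.4)]
eye FK [ 0.4533 -0.1751  0.2455] [(np.float64(251.1103170328264), np.float64(278.10364740895903)), (np.float64(143.9524968847545), np.float64(367.46754928517066)), (np.float64(236.1154663933328), np.float64(309.95807278830307))]
wrist saddle est (np.float64(230.53447700980226), np.float64(191.79957120820777))
scene saddle est (np.float64(137.57766769640918), np.float64(358.9635041531991))
side saddle est (np.float64(248.71007839028854), np.float64(335.6181470037018))
eye wrist scene [0.3697 0.1141 0.1087] 0.0005084860490759951
eye wrist scene [ 0.4529 -0.1753  0.2461] 0.0017023905697834212
eye wrist side [0.3711 0.1037 0.1195] 0.0009805737008705814
eye wrist side [ 0.3895 -0.0596  0.2535] 0.007644865272998366
eye scene side [0.3719 0.1145 0.1117] 0.003610983165963625
saddle wrist scene [ 0.4989 -0.2166  0.2221] 0.00015860534603221238
saddle wrist side [ 0.5045 -0.2176  0.2186] 0.004073815841472025
saddle scene side [ 0.5037 -0.2211  0.2203] 0.0030045903519564264
lug wrist scene [ 0.4534 -0.1756  0.2776] 0.0006611246375726548
lug wrist side [ 0.4499 -0.1828  0.2914] 0.0017966811378208475
lug wrist side [ 0.5325 -0.0622  0.0188] 0.0011610958448499094
lug scene side [ 0.4556 -0.1736  0.2818] 0.0034249591472298698
lug scene side [0.3716 0.1117 0.128 ] 0.0006080218097668912
```

View pics/k1.png

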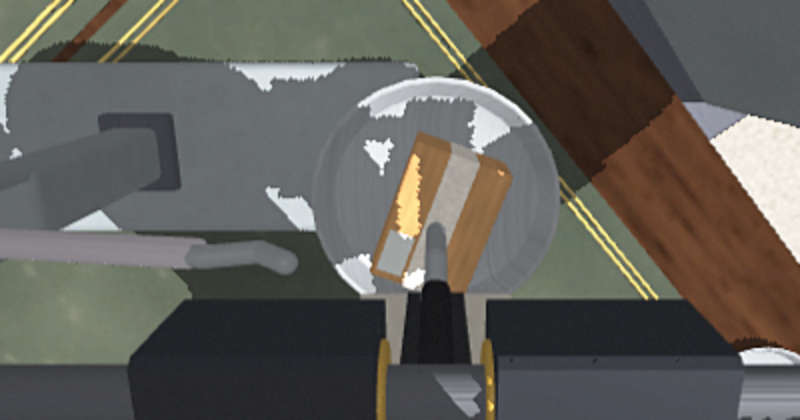

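The wrist crop shows the rod tip at crop (290, 262), the saddle bend at (255, 255), and the eye edge-on under the fingers at (435, 225–290). The base edge is horizontal, so the yaw is aligned.

```bash
python3 - <<'E'
from h import *
np.set_printoptions(precision=4,suppress=True)
W=cap('wrist');s=r.get_state();R=Ro.from_euler('xyz',s['eef_rot'],degrees=True).inv()
T=lambda p:R.apply(p-s['tcp_pos'])
sa=atz(W,(227.7,188),.219);tip=atz(W,(231,207),.229);print('saddle',sa,T(sa));print('tip',tip,T(tip))
b=atz(W,(100+248/2,60+100/2),.222);print('beam',b,T(b))
print('eye',T(atz(W,(248.7,280.1),.2455)))
f=pinpoint('saddle','wrist');print(f)
E
python3 st.py 12
```

```text
saddle [ 0.5004 -0.216   0.219 ] [ 0.0053 -0.062   0.0458]
tip [ 0.4872 -0.2081  0.229 ] [ 0.0066 -0.0467  0.0358]
beam [ 0.5402 -0.2494  0.222 ] [ 0.0091 -0.1138  0.0428]
eye [0.0011 0.0014 0.0193]
[{'location': [227.1, 188.1], 'score': 0.56}]
11.825 [ 0.4532 -0.1755  0.2648] [-179.9984   -0.0009 -125.8111] [  2.0729   0.9982 -18.8593   0.0018 -70.1417 -37.8846] 0.007782102471182721 39.9983936548233
F [-0.1666 -0.3797 -5.5838] [0.3697 0.4781 0.4899] tool F [ 0.4054 -0.0869  5.5839] tool M [ 0.0359 -0.056  -0.0044] [0.0254 0.0223 0.0326]
```

```bash
cat > lg.py <<'E'
from h import *
import sys
np.set_printoptions(precision=3,suppress=True)
L=[]
for i in range(int(sys.argv[1])): recognise('lug','wrist'); L.append(r.get_state())
R=Ro.from_euler('xyz',L[-1]['eef_rot'],degrees=True).inv()
F=np.array([R.apply(s['contact_force']) for s in L]);M=np.array([R.apply(s['moment']) for s in L]);Q=np.array([s['joint_torque'] for s in L])
print(L[0]['time_s'],L[-1]['time_s'],L[-1]['tcp_pos'],L[-1]['eef_rot'])
for A,n in((F,'F'),(M,'M'),(Q,'Q')):
    print(n,A.mean(0),A.std(0)); 
    if n!='Q': a=A-A.mean(0);print(' ac1',(a[1:]*a[:-1]).mean(0)/a.var(0),'blocks\n',np.array([b.mean(0) for b in np.array_split(A,4)]))
E
python3 lg.py 40
python3 - <<'E'
from h import *
W=cap('wrist');s=r.get_state();R=Ro.from_euler('xyz',s['eef_rot'],degrees=True).inv()
for z in(.115+.036,): print(R.apply(atz(W,(213,281),z)-s['tcp_pos']))
print([R.apply(atz(W,(y,60+437/2),.133)-s['tcp_pos']) for y in(100+79/2,)], pinpoint('packet','wrist'))
E
```

```text
11.875 13.825 [ 0.453 -0.176  0.265] [-179.998    0.    -125.812]
F [ 0.109 -0.005  6.042] [0.421 0.473 0.457]
 ac1 [-0.109  0.047 -0.255] blocks
 [[ 0.096 -0.188  6.09 ]
 [ 0.103  0.084  5.987]
 [ 0.208  0.16   5.943]
 [ 0.028 -0.078  6.149]]
M [ 0.041 -0.061 -0.   ] [0.029 0.028 0.03 ]
 ac1 [-0.207  0.101 -0.068] blocks
 [[ 0.048 -0.056  0.001]
 [ 0.045 -0.056 -0.001]
 [ 0.035 -0.063  0.   ]
 [ 0.037 -0.067 -0.001]]
Q [ -0.    -33.474  31.969   8.037   0.015  -0.   ] [0.001 0.    0.    0.    0.    0.   ]
[-0.00498914  0.00296383  0.1137982 ]
[array([0.05901517, 0.00074672, 0.13179799])] [{'location': [204.4, 277.3], 'score': 0.97}]
```

move_arm --targets '[[[0,0,0],[0,0,-0.08]],[[0,0,0],[0,0,-0.22]],[[0,0,0],[0,0,-0.37]],[[0,0,0],[0,0,-0.45]],[[0,0,0],[0,0,-0.45]]]'

```text
time_s: 14.55
tcp_pos: [0.4532, -0.1755, 0.2648]
eef_rot: [-180.0, -0.0, -100.1]
contact_force: [-0.3, 0.2, -6.8]
gripper_width: 0.008
gripper_force: 40.0
```

```bash
cat > q.py <<'E'
from h import *
np.set_printoptions(precision=5,suppress=True)
M=[]
for i in range(12): recognise('lug','wrist');s=r.get_state();M.append(Ro.from_euler('xyz',s['eef_rot'],degrees=True).inv().apply(s['moment']))
print(s['time_s'],s['joints'],s['eef_rot'],'Q',s['joint_torque'],'M',np.mean(M,0))
E
python3 q.py
```

```text
15.15 [  2.07425   0.9975  -18.85773   0.00012 -70.14469 -12.11034] [-179.99991   -0.0001  -100.03605] Q [ -0.00147 -33.48496  31.98006   8.02851   0.02555  -0.0042 ] M [ 0.06496 -0.01855  0.00257]
```

move_arm --targets '[[[0,0,0],[0,0,-0.08]],[[0,0,0],[0,0,-0.22]],[[0,0,0],[0,0,-0.37]],[[0,0,0],[0,0,-0.45]],[[0,0,0],[0,0,-0.45]]]'

```text
time_s: 15.78
tcp_pos: [0.4532, -0.1755, 0.2648]
eef_rot: [-180.0, -0.0, -74.3]
contact_force: [-0.6, 0.2, -5.6]
gripper_width: 0.0076
gripper_force: 40.0
```

```bash
python3 q.py
```

```text
16.375 [  2.07528   0.99942 -18.85802   0.00046 -70.14458  13.67133] [179.99794   0.00005 -74.25323] Q [ -0.00077 -33.48985  31.98459   8.01518   0.03075  -0.00424] M [ 0.05052  0.00424 -0.00531]
```

move_arm --targets '[[[0,0,0],[0,0,0.1]],[[0,0,0],[0,0,0.27]],[[0,0,0],[0,0,0.45]],[[0,0,0],[0,0,0.63]],[[0,0,0],[0,0,0.8]]]'

```text
time_s: 17.0
tcp_pos: [0.4531, -0.1755, 0.2648]
eef_rot: [180.0, -0.0, -120.4]
contact_force: [0.4, 0.1, -6.1]
gripper_width: 0.0079
gripper_force: 40.0
```

move_arm --targets '[[[0,0,0],[0,0,0.06]],[[0,0,0],[0,0,0.1]],[[0,0,0],[0,0,0.1]],[[0,0,0],[0,0,0.1]]]'

```text
time_s: 17.5
tcp_pos: [0.4531, -0.1755, 0.2648]
eef_rot: [180.0, -0.0, -125.8]
contact_force: [-0.1, -0.3, -6.6]
gripper_width: 0.0077
gripper_force: 40.0
```

```bash
python3 q.py
```

```text
18.1 [  2.07599   0.99838 -18.85738   0.00123 -70.14455 -37.88198] [-179.99954   -0.00111 -125.80557] Q [  0.00094 -33.47478  31.96927   8.03712   0.01532   0.00081] M [ 0.0455  -0.05952 -0.00764]
```

```bash
python3 - <<'E'
import numpy as np
d=np.radians
rows=[];y=[]
# unknown A0,B0 (gripper), a,b (load) ; M tool = (b,-a) convention m=q-ip
def sens(yaw,m,load,n):
    w=np.sqrt(n)/.028
    e=1-np.exp(1j*d(yaw+20.3))
    # c = B0 - iA0 ; c*e + load*(b - i a)
    cA=-1j*e;cB=e
    for f in(np.real,np.imag):
        rows.append(w*np.array([f(cA),f(cB),load*f(-1j),load*f(1)]));y.append(w*f(m))
sens(-93.09,.0382-.0679j,0,5)
sens(-93.09,.0384-.0144j,1,16)
sens(-125.8,.0415-.0597j,1,64)
sens(-100,.065-.0186j,1,12)
sens(-74.25,.0505+.0042j,1,12)
for psi,q,l in((-127.88,.01532,1),(-102.11,.02555,1),(-76.33,.03075,1),(-106.5,.012,0)):
    w=1/.0015 if l else 1/.003
    rows.append(w*np.array([np.cos(d(psi)),np.sin(d(psi)),l*np.cos(d(psi)),l*np.sin(d(psi))]));y.append(w*q)
X=np.array(rows);y=np.array(y);s,res,_,_=np.linalg.lstsq(X,y,rcond=None)
print(s,np.sqrt(np.diag(np.linalg.inv(X.T@X))),res,len(y)-4,'p,q mm',s[2:]/6.04*1000)
E
```

```text
[ 0.07578912 -0.03093308 -0.0652516   0.00273145] [0.00272814 0.00230241 0.00338386 0.00261236] [15.54029813] 10 p,q mm [-10.80324553   0.45222726]
```

move_arm --targets '[[[0,-0.3,0.2],[0,0.02,0]],[[0.1,-1,0.5],[0,0.05,0]],[[0.2,-1.8,0.8],[0,0.09,0]],[[0.23,-2.4,0.95],[0,0.112,0]],[[0.23,-2.5,0.95],[0,0.112,0]]]'

```text
time_s: 18.73
tcp_pos: [0.4725, -0.1918, 0.2545]
eef_rot: [179.9, -6.5, -125.8]
contact_force: [-0.3, 1.3, -6.7]
gripper_width: 0.0079
gripper_force: 40.0
```

```bash
cat > m.py <<'E'
from h import *
np.set_printoptions(precision=4,suppress=True)
import sys
C={n:cap(n) for n in('wrist','scene','side')};s=r.get_state();print(s['time_s'],s['tcp_pos'],s['eef_rot'],s['contact_force'])
R=Ro.from_euler('xyz',s['eef_rot'],degrees=True)
bx=np.array([np.cos(np.radians(-35.8)),np.sin(np.radians(-35.8)),0]);by=np.array([-bx[1],bx[0],0])
eye=s['tcp_pos']+R.apply([0.0005,0,.0193])
rel=lambda p:np.array([bx@(p-eye),by@(p-eye),p[2]-eye[2]])*1000
print('eye FK',eye,'proj',[np.round(proj(C[n],eye),1) for n in C])
P={}
for l in('eye','saddle'):
    for n in C:
        P[l,n]=[f for f in pinpoint(l,n) if f['score']>.4 and np.linalg.norm(np.subtract(f['location'],proj(C[n],eye)))<110]
        for f in P[l,n]:
            z=eye[2] if l=='eye' else .219
            print(l,n,np.round(f['location'],1),round(f['score'],2),'rel(beam,left,up) at z',rel(atz(C[n],f['location'],z)))
w=C['wrist']['image'][130:300,120:390];sd=C['side']['image'];y,x=map(int,proj(C['side'],eye))
o=np.zeros((510,800,3),np.uint8);a=cv2.resize(w,None,fx=1.85,fy=1.85,interpolation=3);o[:a.shape[0],:a.shape[1]]=a
b=cv2.resize(sd[y-60:y+60,x-35:x+60],(300,379),interpolation=3);o[:379,500:]=b;cv2.imwrite('pics/m%s.png'%sys.argv[1],o)
E
python3 m.py 1
```

```text
18.875 [ 0.4721 -0.1919  0.2553] [ 179.9932   -6.4009 -125.8143] [-0.8058 -0.3861 -6.053 ]
eye FK [ 0.4706 -0.1941  0.2362] proj [array([249.7, 278.3]), array([140.4, 365.3]), array([241.7, 320.8])]
eye wrist [246.8 277.6] 0.9 rel(beam,left,up) at z [ 0.447  -1.8447  0.    ]
eye scene [138.8 362.8] 0.72 rel(beam,left,up) at z [7.5281 3.6784 0.    ]
eye side [236.  224.8] 0.93 rel(beam,left,up) at z [-217.9223   -6.055     0.    ]
eye side [241.1 320.8] 0.66 rel(beam,left,up) at z [-0.0758  2.385   0.    ]
saddle wrist [241.7 222.5] 0.83 rel(beam,left,up) at z [ 37.0102  -0.2367 -17.1645]
saddle scene [134.3 362.1] 0.54 rel(beam,left,up) at z [ 45.2659 -11.2681 -17.1645]
saddle side [245.4 337.6] 0.86 rel(beam,left,up) at z [ 38.9484  15.3608 -17.1645]
saddle side [225.8 310.4] 0.64 rel(beam,left,up) at z [-27.0624  90.1563 -17.1645]
```

View pics/m1.png

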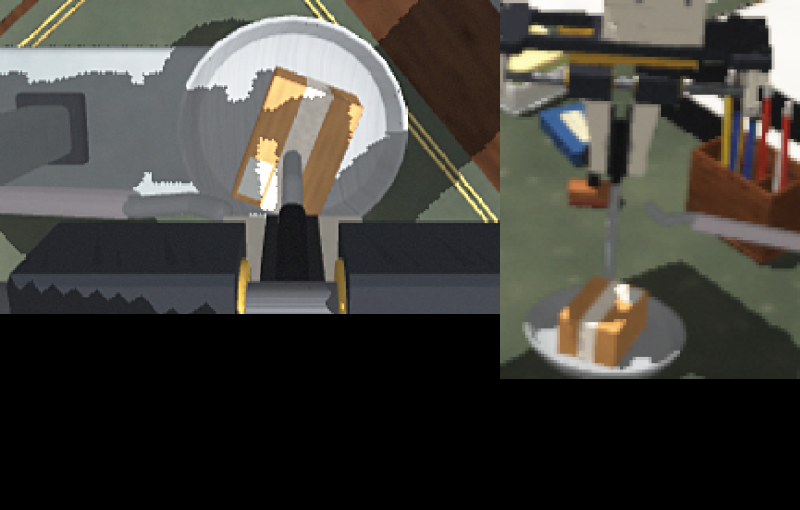

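```bash
python3 - <<'E'
from h import *
np.set_printoptions(precision=1,suppress=True)
D=cap('side');W=cap('wrist')
bx=np.array([np.cos(np.radians(-35.8)),np.sin(np.radians(-35.8)),0]);by=np.array([-bx[1],bx[0],0])
eye=np.array([.4706,-.1941,.2362])
for b,l,u in((24,0,-6),(37,0,-17.2),(0,0,0),(24,0,0)): 
    p=eye+(b*bx+l*by+[0,0,u])/1000; print(b,l,u,'side',np.array(proj(D,p)),'wrist',np.array(proj(W,p)))
x,e=tri(ray(D,246.5,332.5),ray(W,130+208/1.85,120+222/1.85));x=x-eye;print('tip tri',np.array([bx@x,by@x,x[2]])*1000,e[0]*1000)
E
```

```text
24 0 -6 side [244.7 331.3] wrist [247.2 239.9]
37 0 -17.2 side [249.2 336.7] wrist [242.3 222.4]
0 0 0 side [241.7 320.8] wrist [250.  277.8]
24 0 0 side [242.5 331.5] wrist [250.  238.7]
tip tri [25.6 -1.9 -9.6] 1.3190553201923632
```

move_arm --targets '[[[-0.1,0,0.15],[0,0,0]],[[-0.1,-0.6,0.15],[0,0,0]],[[-0.1,-1.2,0.15],[0,0,0]],[[-0.1,-1.8,0.15],[0,0,0]],[[-0.1,-2.2,0.15],[0,0,0]]]'

```text
time_s: 19.9
tcp_pos: [0.4908, -0.2045, 0.2536]
eef_rot: [180.0, -6.4, -125.8]
contact_force: [-0.4, 0.9, -5.9]
gripper_width: 0.0079
gripper_force: 40.0
```

move_arm --targets '[[[0,-0.3,0],[0,0,0]],[[0,-0.7,0],[0,0,0]],[[0,-1.1,0],[0,0,0]],[[0,-1.4,0],[0,0,0]],[[0,-1.5,0],[0,0,0]]]'

```text
time_s: 20.52
tcp_pos: [0.5027, -0.2131, 0.2536]
eef_rot: [180.0, -6.4, -125.8]
contact_force: [0.1, 1.2, -6.2]
gripper_width: 0.008
gripper_force: 40.0
```

```bash
python3 m.py 2
```

```text
20.675 [ 0.5025 -0.213   0.2537] [ 179.994    -6.4155 -125.8153] [ 0.4239 -0.5288 -6.2784]
eye FK [ 0.501  -0.2151  0.2345] proj [array([249.8, 278.2]), array([132.2, 359.6]), array([243.3, 337.2])]
eye wrist [247.2 277.8] 0.7 rel(beam,left,up) at z [ 0.2692 -1.6672  0.    ]
eye scene [130.3 360.1] 0.73 rel(beam,left,up) at z [ 7.1185 -4.0512  0.    ]
eye side [244.  334.7] 0.73 rel(beam,left,up) at z [-5.6444 -3.3453  0.    ]
saddle wrist [238.9 278.6] 0.56 rel(beam,left,up) at z [ -0.2826  -2.648  -15.541 ]
saddle scene [137.  362.4] 0.62 rel(beam,left,up) at z [ -2.5119  -8.6306 -15.541 ]
saddle side [250.  335.3] 0.84 rel(beam,left,up) at z [ -3.1073  -4.3025 -15.541 ]
```

View pics/m2.png

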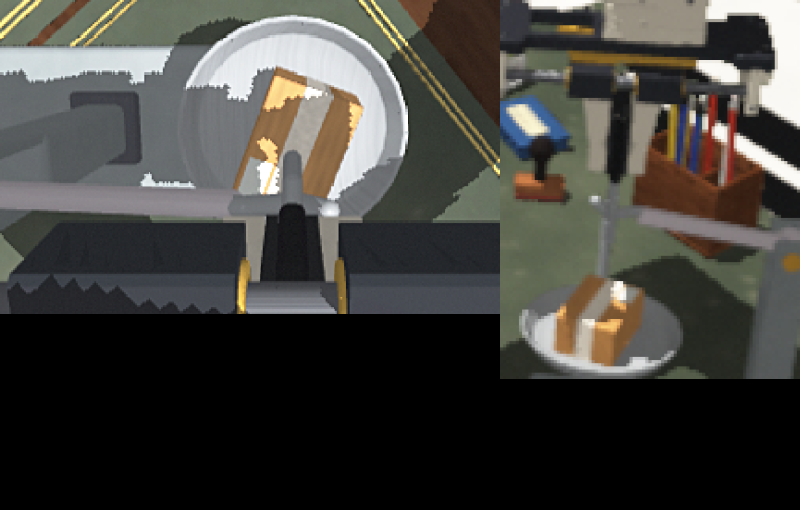

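move_arm --targets '[[[-0.06,0,0.5],[0,0,0]],[[-0.11,0,1.0],[0,0,0]],[[-0.15,0,1.3],[0,0,0]],[[-0.18,0,1.6],[0,0,0]],[[-0.22,0,2.0],[0,0,0]]]'

```text
time_s: 21.6
tcp_pos: [0.5025, -0.2131, 0.2335]
eef_rot: [180.0, -6.4, -125.8]
contact_force: [-1.9, 1.0, -3.6]
gripper_width: 0.0079
gripper_force: 40.0
```

```bash
python3 lg.py 10 | head -3
```

```text
21.65 22.1 [ 0.503 -0.213  0.234] [-179.999   -6.419 -125.811]
F [0.404 0.848 4.191] [0.616 0.567 0.483]
 ac1 [ 0.115  0.118 -0.118] blocks
```

move_arm --targets '[[[-0.04,0.05,0.4],[0,0,0]],[[-0.09,0.1,0.8],[0,0,0]],[[-0.13,0.15,1.2],[0,0,0]],[[-0.18,0.15,1.6],[0,0,0]],[[-0.22,0.15,2.0],[0,0,0]]]'

```text
time_s: 22.72
tcp_pos: [0.5018, -0.2125, 0.2136]
eef_rot: [-179.9, -6.4, -125.8]
contact_force: [0.4, -3.8, -1.3]
gripper_width: 0.0078
gripper_force: 40.0
```

```bash
python3 lg.py 12 | egrep -v bloc; python3 m.py 3
```

```text
22.775 23.325 [ 0.502 -0.212  0.214] [-179.964   -6.413 -125.808]
F [ 2.508 -3.816  1.503] [0.366 0.7   0.575]
 [[ 2.245 -3.062  1.257]
 [ 2.67  -3.384  1.54 ]
 [ 2.695 -4.34   1.334]
 [ 2.423 -4.477  1.882]]
M [ 1.535  0.513 -0.016] [0.185 0.107 0.038]
 [[ 1.325  0.349 -0.006]
 [ 1.405  0.511 -0.031]
 [ 1.64   0.593 -0.028]
 [ 1.771  0.601  0.001]]
Q [  1.846 -42.428  27.244   5.377  -0.767  -0.014] [0.168 0.455 0.254 0.189 0.135 0.004]
23.475 [ 0.5016 -0.2123  0.2137] [-179.964    -6.4107 -125.808 ] [ 1.1477 -4.6798 -1.4577]
eye FK [ 0.5    -0.2145  0.1946] proj [array([249.9, 277.9]), array([144.5, 358. ]), array([257.7, 335.4])]
eye wrist [249.1 278.7] 0.67 rel(beam,left,up) at z [-0.4955 -0.4823  0.    ]
eye scene [141.7 359.1] 0.92 rel(beam,left,up) at z [10.4217 -6.948   0.    ]
eye side [257.5 335.5] 0.8 rel(beam,left,up) at z [0.3222 0.919  0.    ]
saddle wrist [246.  276.7] 0.75 rel(beam,left,up) at z [ 0.652  -9.7571 24.4382]
saddle scene [143.3 361.9] 0.65 rel(beam,left,up) at z [-25.2577   2.0612  24.4382]
saddle side [260.1 337.9] 0.92 rel(beam,left,up) at z [  4.0247 -41.8874  24.4382]
```

move_arm --targets '[[[0.04,-0.06,0],[0,0,0]],[[0.08,-0.12,0],[0,0,0]],[[0.08,-0.12,0],[0,0,0]],[[0.08,-0.12,0],[0,0,0]]]'

```text
time_s: 24.28
tcp_pos: [0.5014, -0.2132, 0.2133]
eef_rot: [179.9, -6.4, -125.8]
contact_force: [-0.3, 1.6, -0.9]
gripper_width: 0.0077
gripper_force: 40.0
```

```bash
python3 lg.py 12 | egrep -v bloc
```

```text
24.325 24.875 [ 0.501 -0.213  0.213] [ 179.956   -6.429 -125.814]
F [-0.477  2.663  1.602] [0.395 0.6   0.585]
 [[-0.164  1.875  1.456]
 [-0.705  2.589  1.42 ]
 [-0.592  2.818  1.347]
 [-0.449  3.37   2.185]]
M [-0.993 -0.677  0.022] [0.307 0.048 0.017]
 [[-0.582 -0.649  0.026]
 [-0.868 -0.7    0.038]
 [-1.138 -0.696  0.007]
 [-1.383 -0.665  0.016]]
Q [ -0.441 -42.675  29.297   7.894   0.414  -0.005] [0.117 0.027 0.351 0.235 0.212 0.   ]
```

move_arm --targets '[[[0,0.03,0],[0,0,0]],[[0,0.06,0],[0,0,0]],[[0,0.06,0],[0,0,0]],[[0,0.06,0],[0,0,0]]]'

```text
time_s: 25.38
tcp_pos: [0.5014, -0.2133, 0.2136]
eef_rot: [-180.0, -6.4, -125.8]
contact_force: [-1.3, 0.9, -1.6]
gripper_width: 0.0077
gripper_force: 40.0
```

```bash
python3 lg.py 12 | egrep -v bloc
```

```text
25.425 25.975 [ 0.501 -0.213  0.214] [-179.991   -6.421 -125.81 ]
F [0.879 1.605 1.467] [0.43  0.539 0.424]
 [[0.443 2.11  1.225]
 [1.143 1.577 1.671]
 [0.878 1.223 1.371]
 [1.05  1.512 1.6  ]]
M [-0.544 -0.15   0.011] [0.086 0.069 0.02 ]
 [[-0.651 -0.237 -0.01 ]
 [-0.592 -0.18   0.013]
 [-0.478 -0.125  0.017]
 [-0.455 -0.06   0.026]]
Q [  0.388 -42.57   29.219   7.286   0.407  -0.002] [0.102 0.009 0.064 0.099 0.035 0.   ]
```

move_arm --targets '[[[-0.04,0.02,0.3],[0,0,0]],[[-0.08,0.02,0.6],[0,0,0]],[[-0.1,0.02,0.8],[0,0,0]],[[-0.1,0.02,0.8],[0,0,0]]]'

```text
time_s: 26.48
tcp_pos: [0.5018, -0.2133, 0.2057]
eef_rot: [-179.9, -6.4, -125.8]
contact_force: [1.4, -4.6, 0.3]
gripper_width: 0.0078
gripper_force: 40.0
```

```bash
sed -i "s/print(L\[0\]/W=np.array([s['contact_force'] for s in L]);print('world F',W.mean(0));print(L[0]/" lg.py; python3 lg.py 20 | egrep -v bloc
```

```text
world F [ 1.207 -5.216  0.298]
26.525 27.475 [ 0.502 -0.213  0.206] [-179.931   -6.408 -125.803]
F [ 3.535 -4.03   0.102] [0.574 0.676 0.458]
 [[ 3.444 -3.913 -0.172]
 [ 3.592 -3.904  0.353]
 [ 3.53  -4.086  0.079]
 [ 3.575 -4.217  0.149]]
M [ 1.646  0.853 -0.005] [0.048 0.026 0.029]
 [[ 1.61   0.823  0.009]
 [ 1.634  0.868 -0.014]
 [ 1.68   0.864 -0.007]
 [ 1.659  0.857 -0.01 ]]
Q [  2.281 -41.951  26.57    4.815  -0.624  -0.008] [0.04  0.032 0.018 0.043 0.03  0.   ]
```

move_arm --targets '[[[0.04,-0.03,0],[0,0,0]],[[0.08,-0.06,0],[0,0,0]],[[0.08,-0.06,0],[0,0,0]],[[0.08,-0.06,0],[0,0,0]]]'

```text
time_s: 27.98
tcp_pos: [0.5016, -0.2136, 0.2056]
eef_rot: [-180.0, -6.4, -125.8]
contact_force: [2.4, 0.8, -0.4]
gripper_width: 0.0077
gripper_force: 40.0
```

```bash
python3 lg.py 20 | egrep -v bloc
```

```text
world F [3.557 1.685 0.111]
28.025 28.975 [ 0.501 -0.214  0.206] [-179.988   -6.395 -125.808]
F [-3.413 -1.899 -0.494] [1.117 0.495 0.667]
 [[-2.02  -1.918 -0.073]
 [-3.127 -2.192 -0.261]
 [-3.692 -1.884 -0.444]
 [-4.814 -1.603 -1.199]]
M [ 0.823 -1.92  -0.008] [0.025 0.374 0.029]
 [[ 0.849 -1.403  0.005]
 [ 0.816 -1.791 -0.009]
 [ 0.805 -2.12  -0.004]
 [ 0.821 -2.367 -0.025]]
Q [ -1.679 -42.061  25.081   6.89   -1.769  -0.006] [0.514 0.007 0.319 0.216 0.226 0.   ]
```

move_arm --targets '[[[-0.04,-0.03,0],[0,0,0]],[[-0.04,-0.03,0],[0,0,0]],[[-0.04,-0.03,0],[0,0,0]],[[-0.04,-0.03,0],[0,0,0]],[[-0.04,-0.03,0],[0,0,0]]]'

```text
time_s: 29.6
tcp_pos: [0.5016, -0.2138, 0.2055]
eef_rot: [180.0, -6.4, -125.8]
contact_force: [2.7, 1.7, -0.6]
gripper_width: 0.0074
gripper_force: 40.0
```

```bash
python3 lg.py 30 | egrep -v bloc
```

```text
world F [ 2.008  2.638 -0.288]
29.65 31.1 [ 0.502 -0.214  0.205] [ 179.988   -6.425 -125.811]
F [-3.325 -0.085 -0.085] [0.441 0.555 0.539]
 [[-3.267 -0.587 -0.072]
 [-3.398 -0.23  -0.318]
 [-3.484  0.007  0.09 ]
 [-3.15   0.565 -0.007]]
M [ 0.047 -1.791  0.003] [0.164 0.078 0.023]
 [[ 0.266 -1.891 -0.002]
 [ 0.088 -1.812  0.011]
 [-0.05  -1.744  0.005]
 [-0.153 -1.701 -0.002]]
Q [ -1.712 -42.233  26.222   7.426  -1.092  -0.004] [0.051 0.027 0.287 0.092 0.174 0.   ]
```

move_arm --targets '[[[-0.03,0.01,0],[0,0,0]],[[-0.03,0.01,0],[0,0,0]],[[-0.03,0.01,0],[0,0,0]],[[-0.03,0.01,0],[0,0,0]],[[-0.03,0.01,0],[0,0,0]]]'

```text
time_s: 31.72
tcp_pos: [0.5017, -0.2137, 0.2055]
eef_rot: [180.0, -6.4, -125.8]
contact_force: [1.2, -0.4, -0.4]
gripper_width: 0.0077
gripper_force: 40.0
```

```bash
python3 lg.py 30 | egrep -v bloc
```

```text
world F [-0.173 -0.781 -0.084]
31.775 33.225 [ 0.502 -0.214  0.205] [ 179.997   -6.421 -125.81 ]
F [ 0.72  -0.317  0.166] [0.667 0.474 0.512]
 [[ 0.071 -0.342 -0.005]
 [ 0.616 -0.367  0.099]
 [ 1.366 -0.253  0.137]
 [ 0.936 -0.294  0.466]]
M [ 0.16  -0.23   0.008] [0.03  0.201 0.031]
 [[ 0.133 -0.496  0.027]
 [ 0.175 -0.286 -0.006]
 [ 0.18  -0.094 -0.001]
 [ 0.153  0.004  0.009]]
Q [  0.409 -42.232  27.487   6.524  -0.188  -0.002] [0.281 0.003 0.173 0.118 0.122 0.   ]
```

move_arm --targets '[[[0.01,0,0],[0,0,0]],[[0.01,0,0],[0,0,0]],[[0.01,0,0],[0,0,0]],[[0.01,0,0],[0,0,0]],[[0.01,0,0],[0,0,0]]]' --squeeze 12

```text
time_s: 33.85
tcp_pos: [0.5016, -0.2135, 0.2054]
eef_rot: [180.0, -6.4, -125.8]
contact_force: [-1.2, 1.4, -0.8]
gripper_width: 0.0078
gripper_force: 12.0
```

move_arm --targets '[[[0,0,0],[0,0,0]],[[0,0,0],[0,0,0]],[[0,0,0],[0,0,0]],[[0,0,0],[0,0,0]],[[0,0,0],[0,0,0]]]' --squeeze 4

```text
time_s: 34.48
tcp_pos: [0.5017, -0.2136, 0.2054]
eef_rot: [180.0, -6.4, -125.8]
contact_force: [-2.7, 0.8, 0.3]
gripper_width: 0.008
gripper_force: 4.0
```

```bash
python3 lg.py 40 | egrep -v bloc;python3 m.py 4
```

```text
world F [-2.598  1.353 -0.514]
34.525 36.475 [ 0.502 -0.214  0.205] [ 179.996   -6.42  -125.809]
F [0.363 2.899 0.558] [0.521 0.506 0.49 ]
 [[0.128 2.635 0.397]
 [0.339 2.7   0.544]
 [0.382 2.929 0.704]
 [0.602 3.332 0.586]]
M [-1.096 -0.372  0.007] [0.122 0.038 0.026]
 [[-0.927 -0.404  0.012]
 [-1.072 -0.383  0.006]
 [-1.162 -0.375  0.001]
 [-1.224 -0.326  0.009]]
Q [ -0.132 -42.478  29.055   7.595   0.683  -0.002] [0.017 0.021 0.173 0.077 0.101 0.   ]
36.625 [ 0.5018 -0.2136  0.2055] [ 179.9991   -6.4176 -125.8094] [-3.0973  1.388  -0.5158]
eye FK [ 0.5002 -0.2158  0.1864] proj [array([249.9, 277.9]), array([146.7, 357.9]), array([260.9, 335.5])]
eye wrist [245.7 277.5] 0.89 rel(beam,left,up) at z [ 0.2135 -2.6476  0.    ]
eye scene [146.  357.7] 0.94 rel(beam,left,up) at z [ 2.7816 -0.4542  0.    ]
eye side [259.7 337.3] 0.62 rel(beam,left,up) at z [4.1523 5.1297 0.    ]
saddle wrist [246.5 277.8] 0.98 rel(beam,left,up) at z [  0.0692 -11.9372  32.613 ]
saddle scene [146.7 359.2] 0.57 rel(beam,left,up) at z [-37.1542  14.5897  32.613 ]
saddle side [259.5 336.1] 0.63 rel(beam,left,up) at z [ -0.8184 -39.2449  32.613 ]
```

View pics/m4.png

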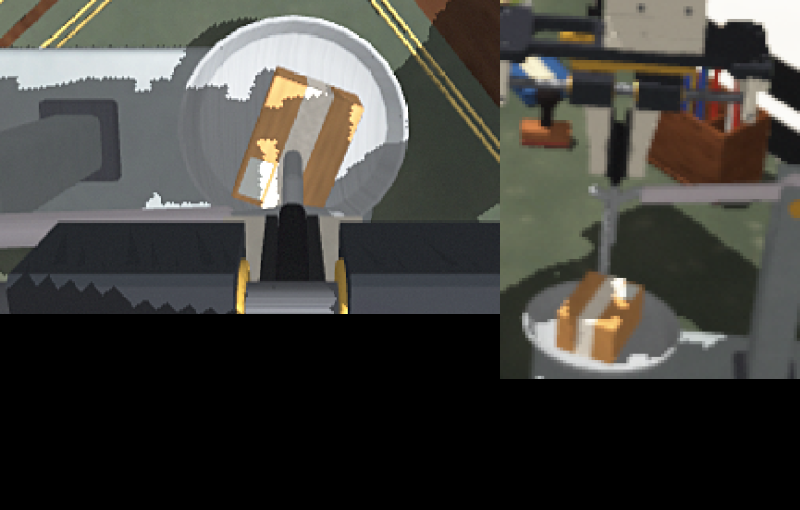

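The picture shows the eye seated, with the tip showing in front and the pan level with its lean, clear of the base. A residual push along the beam still needs easing.

move_arm --targets '[[[0,0.03,0.05],[0,0,0]],[[0,0.03,0.05],[0,0,0]],[[0,0.03,0.05],[0,0,0]],[[0,0.03,0.05],[0,0,0]],[[0,0.03,0.05],[0,0,0]]]'

```text
time_s: 37.55
tcp_pos: [0.5017, -0.2136, 0.2051]
eef_rot: [-180.0, -6.4, -125.8]
contact_force: [-0.6, 0.4, -0.3]
gripper_width: 0.0081
gripper_force: 4.0
```

```bash
python3 lg.py 30 | egrep -v bloc
```

```text
world F [-0.586 -0.394 -0.188]
37.6 39.05 [ 0.502 -0.213  0.205] [-179.988   -6.412 -125.808]
F [0.637 0.245 0.26 ] [0.409 0.733 0.417]
 [[ 0.59   1.009  0.264]
 [ 0.524  0.211  0.055]
 [ 0.772 -0.073  0.393]
 [ 0.683 -0.273  0.359]]
M [-0.075 -0.245  0.013] [0.242 0.042 0.026]
 [[-0.39  -0.223  0.02 ]
 [-0.15  -0.237  0.021]
 [ 0.075 -0.241 -0.   ]
 [ 0.221 -0.286  0.008]]
Q [  0.322 -42.262  27.784   6.719  -0.012  -0.002] [0.044 0.043 0.328 0.176 0.189 0.   ]
```

move_arm --targets '[[[0.0,-0.01,0.05],[0,0,0]],[[0.0,-0.01,0.1],[0,0,0]],[[0.0,-0.01,0.1],[0,0,0]],[[0.0,-0.01,0.1],[0,0,0]]]'

```text
time_s: 39.55
tcp_pos: [0.5017, -0.2136, 0.2041]
eef_rot: [-180.0, -6.4, -125.8]
contact_force: [0.5, -0.1, -0.6]
gripper_width: 0.008
gripper_force: 4.0
```

```bash
python3 lg.py 16 | egrep -v bloc
```

```text
world F [ 1.304 -0.349  0.185]
39.6 40.35 [ 0.502 -0.214  0.204] [-179.986   -6.407 -125.809]
F [-0.456 -1.262 -0.237] [0.515 0.428 0.41 ]
 [[-0.043 -1.008  0.004]
 [-0.402 -1.234 -0.562]
 [-0.855 -1.512 -0.124]
 [-0.523 -1.294 -0.264]]
M [ 0.53  -0.683  0.004] [0.066 0.061 0.03 ]
 [[ 0.459 -0.61   0.001]
 [ 0.494 -0.657  0.012]
 [ 0.55  -0.721 -0.008]
 [ 0.617 -0.744  0.012]]
Q [ -0.105 -42.094  26.448   6.421  -0.766  -0.002] [0.065 0.021 0.162 0.029 0.096 0.   ]
```

move_arm --targets '[[[-0.005,-0.015,0],[0,0,0]],[[-0.005,-0.015,0],[0,0,0]],[[-0.005,-0.015,0],[0,0,0]]]'

```text
time_s: 40.72
tcp_pos: [0.5016, -0.2136, 0.204]
eef_rot: [180.0, -6.4, -125.8]
contact_force: [1.3, -0.4, -0.6]
gripper_width: 0.0076
gripper_force: 4.0
```

```bash
python3 lg.py 20 | egrep -v bloc
```

```text
world F [1.381 0.025 0.078]
40.775 41.725 [ 0.502 -0.214  0.204] [ 179.997   -6.417 -125.81 ]
F [-0.814 -1.105 -0.17 ] [0.495 0.44  0.431]
 [[-0.966 -1.409 -0.299]
 [-0.744 -0.851  0.027]
 [-0.678 -0.979 -0.376]
 [-0.869 -1.183 -0.031]]
M [ 0.451 -0.889 -0.001] [0.04  0.045 0.03 ]
 [[ 0.487 -0.846  0.023]
 [ 0.458 -0.866 -0.007]
 [ 0.442 -0.908 -0.012]
 [ 0.415 -0.934 -0.007]]
Q [ -0.39  -42.135  26.39    6.594  -0.824  -0.001] [0.038 0.006 0.019 0.034 0.008 0.   ]
```

move_arm --targets '[[[-0.01,-0.02,0],[0,0,0]],[[-0.01,-0.02,0],[0,0,0]],[[-0.01,-0.02,0],[0,0,0]]]'

```text
time_s: 42.1
tcp_pos: [0.5017, -0.2137, 0.2039]
eef_rot: [180.0, -6.4, -125.8]
contact_force: [0.8, 0.8, -0.0]
gripper_width: 0.0081
gripper_force: 4.0
```

```bash
python3 lg.py 20 | egrep -v bloc
```

```text
world F [-0.194  1.004 -0.132]
42.15 43.1 [ 0.502 -0.214  0.204] [ 179.988   -6.424 -125.811]
F [-0.711  0.744  0.053] [0.471 0.388 0.521]
 [[-0.781  0.694 -0.112]
 [-0.652  0.49  -0.045]
 [-0.595  0.755  0.175]
 [-0.815  1.038  0.193]]
M [-0.239 -0.78   0.019] [0.149 0.039 0.023]
 [[-0.055 -0.798  0.02 ]
 [-0.166 -0.808  0.006]
 [-0.306 -0.768  0.011]
 [-0.431 -0.746  0.038]]
Q [ -0.432 -42.281  27.403   7.075  -0.23   -0.001] [0.005 0.023 0.226 0.097 0.135 0.   ]
```

move_arm --targets '[[[-0.007,0.011,0],[0,0,0]],[[-0.007,0.011,0],[0,0,0]],[[-0.007,0.011,0],[0,0,0]]]'

```text
time_s: 43.48
tcp_pos: [0.5018, -0.2136, 0.204]
eef_rot: [180.0, -6.4, -125.8]
contact_force: [-0.9, -0.3, -0.3]
gripper_width: 0.0084
gripper_force: 4.0
```

```bash
python3 lg.py 12 | egrep -v bloc
```

```text
world F [-1.358  0.083 -0.027]
43.525 44.075 [ 0.502 -0.214  0.204] [ 179.995   -6.424 -125.81 ]
F [0.719 1.15  0.108] [0.514 0.364 0.488]
 [[ 0.413  0.745  0.531]
 [ 0.778  1.276 -0.403]
 [ 0.807  1.371  0.157]
 [ 0.879  1.207  0.148]]
M [-0.363 -0.366  0.003] [0.032 0.041 0.024]
 [[-0.351 -0.403 -0.007]
 [-0.373 -0.398 -0.009]
 [-0.357 -0.331  0.01 ]
 [-0.371 -0.333  0.016]]
Q [  0.085 -42.288  27.95    6.961   0.136  -0.   ] [0.068 0.004 0.052 0.024 0.035 0.001]
```

move_arm --targets '[[[0.003,0.01,0],[0,0,0]],[[0.003,0.01,0],[0,0,0]],[[0.003,0.01,0],[0,0,0]]]'

```text
time_s: 44.45
tcp_pos: [0.5018, -0.2136, 0.204]
eef_rot: [-180.0, -6.4, -125.8]
contact_force: [-1.5, -0.8, 0.5]
gripper_width: 0.0078
gripper_force: 4.0
```

```bash
python3 lg.py 12 | egrep -v bloc
```

```text
world F [-0.951 -0.122  0.024]
44.5 45.05 [ 0.502 -0.214  0.204] [-179.996   -6.42  -125.805]
F [0.654 0.699 0.05 ] [0.43  0.418 0.39 ]
 [[ 0.335  0.837 -0.146]
 [ 1.038  0.677  0.087]
 [ 0.445  0.478  0.193]
 [ 0.797  0.806  0.066]]
M [-0.156 -0.147  0.009] [0.038 0.033 0.034]
 [[-0.193 -0.159  0.029]
 [-0.171 -0.17  -0.004]
 [-0.145 -0.127 -0.007]
 [-0.116 -0.13   0.019]]
Q [  0.403 -42.249  27.833   6.691   0.086  -0.001] [0.034 0.008 0.027 0.036 0.013 0.   ]
```

move_arm --targets '[[[0.01,0.003,0],[0,0,0]],[[0.01,0.003,0],[0,0,0]],[[0.01,0.003,0],[0,0,0]]]' --squeeze 3

```text
time_s: 45.42
tcp_pos: [0.5017, -0.2136, 0.204]
eef_rot: [-180.0, -6.4, -125.8]
contact_force: [-0.6, 1.1, -0.5]
gripper_width: 0.0079
gripper_force: 3.0
```

```bash
python3 lg.py 10 | egrep -v bloc
```

```text
world F [-0.294 -0.472 -0.058]
45.475 45.925 [ 0.502 -0.214  0.204] [-179.993   -6.414 -125.807]
F [ 0.545 -0.038  0.119] [0.441 0.502 0.255]
 [[ 0.712  0.429  0.425]
 [ 0.657 -0.006  0.01 ]
 [-0.008 -0.204 -0.039]
 [ 0.68  -0.619 -0.017]]
M [ 0.008 -0.361  0.01 ] [0.033 0.043 0.033]
 [[-0.004 -0.323  0.046]
 [ 0.036 -0.37  -0.019]
 [-0.018 -0.337  0.009]
 [ 0.012 -0.431  0.001]]
Q [  0.174 -42.226  27.457   6.677  -0.157  -0.003] [0.031 0.008 0.055 0.004 0.033 0.   ]
```

move_arm --targets '[[[0,0,0],[0,0,0]],[[0,0,0],[0,0,0]],[[0,0,0],[0,0,0]],[[0,0,0],[0,0,0]]]' --jaw 3

```text
time_s: 46.42
tcp_pos: [0.5017, -0.2136, 0.204]
eef_rot: [-180.0, -6.4, -125.8]
contact_force: [0.0, 0.1, -0.5]
gripper_width: 0.0301
gripper_force: 0.0
```

```bash
python3 m.py 5; python3 lg.py 6|head -3
```

```text
46.575 [ 0.5016 -0.2136  0.204 ] [ 179.9991   -6.4174 -125.8083] [0.7909 0.1162 0.795 ]
eye FK [ 0.5001 -0.2158  0.1849] proj [array([249.8, 277.9]), array([147.1, 357.9]), array([261.4, 335.4])]
eye wrist [246.6 277.2] 0.59 rel(beam,left,up) at z [ 0.4412 -2.0401  0.    ]
eye scene [145.6 358.6] 0.63 rel(beam,left,up) at z [ 5.51   -4.1147 -0.    ]
eye side [263.8 336. ] 0.89 rel(beam,left,up) at z [ 1.4849 -8.8738 -0.    ]
saddle wrist [246.3 277.6] 0.76 rel(beam,left,up) at z [  0.212  -12.4605  34.1254]
saddle side [261.4 336.6] 0.82 rel(beam,left,up) at z [  0.416  -46.0248  34.1254]
world F [0.348 0.285 0.088]
46.925 47.175 [ 0.502 -0.214  0.204] [-180.      -6.416 -125.81 ]
F [-0.422 -0.115 -0.136] [0.26  0.355 0.137]
```

View pics/m5.png

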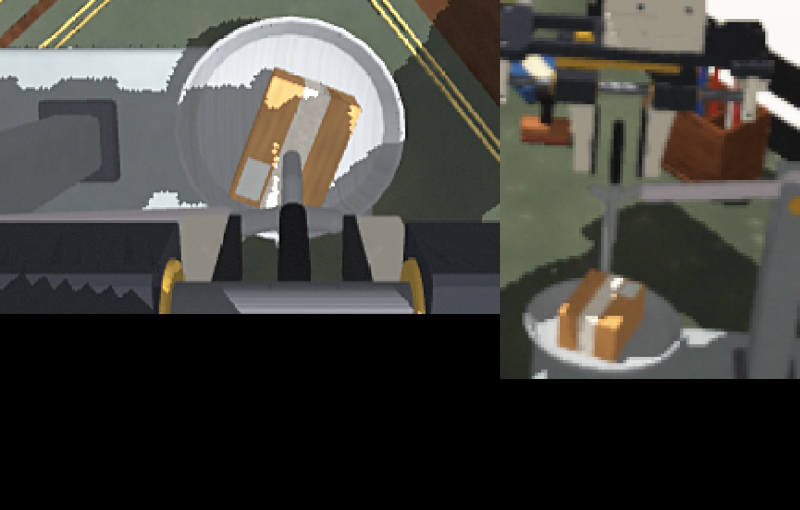

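The pan hangs on the saddle between the open fingers, barely changed from before. I'll draw the gripper straight up and let things settle.

move_arm --targets '[[[0,0,-1],[0,0,0]],[[0,0,-3],[0,0,0]],[[0,0,-5],[0,0,0]],[[0,0,-7],[0,0,0]],[[0,0,-8],[0,0,0]]]'

```text
time_s: 47.8
tcp_pos: [0.5074, -0.2063, 0.2852]
eef_rot: [-179.9, -6.4, -125.8]
contact_force: [0.1, 0.3, -0.4]
gripper_width: 0.0297
gripper_force: 0.0
```

```bash
python3 - <<'E'
from h import *
for i in range(4):
    D=cap('side');print([ (np.round(f['location'],1),round(f['score'],2)) for l in('packet','eye') for f in pinpoint(l,'side')[:2]])
    for _ in range(6): recognise('pan','side')
print(r.get_state()['time_s'],r.get_state()['qd']);print(r.close_job())
E
```

```text
[(array([218.4, 184.2]), 0.82), (array([308. , 328.9]), 0.77), (array([260.8, 335.6]), 0.93), (array([234.7, 223.7]), 0.56)]
[(array([304.2, 332.6]), 0.91), (array([220.2, 183.4]), 0.81), (array([235. , 224.1]), 0.81), (array([260.8, 336.6]), 0.75)]
[(array([220.5, 181.2]), 0.82), (array([307.5, 328.9]), 0.61), (array([260.8, 334.5]), 0.82), (array([234.1, 221.8]), 0.7)]
[(array([305.1, 327.5]), 0.91), (array([227.7, 212.8]), 0.22), (array([233.9, 224.7]), 0.92), (array([262.8, 336.6]), 0.73)]
49.6 [ 0.00627602 -0.0950912   0.01389228 -0.02653395  0.0274282  -0.06719479]
the job is handed in; nothing more can be done
None
```

The pan, with the packet in it, hangs by its eye on the saddle, looked settled in the last side pictures and was clear of the base, and I handed the job in at about 50 s; `close_job` gave no verdict.

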